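Give each specimen mould back to its own test tray

ROBOT

A 6-joint arm with a two-finger parallel gripper is mounted at the origin on the work surface. World frame = base frame: x ahead of the robot, y to its left, z up, the work surface at z = 0. Lengths are in m, angles in rad, forces in N, time in s.
With the tool pointing down it reaches from about 0.25 to 0.725 m from the base axis. Payload 4 kg.
Tool frame: the origin (TCP) lies midway between the tips of the shut fingers; the grasp point (between the pads) lies 19 mm behind it; z points along the fingers, y is the line along which they close (so a half turn about z gives the same grasp; the last joint's range is limited). The gripper opens to 85 mm and grips with 20 to 120 N. Pads are 22 mm wide; open, the fingers measure 114 mm over their backs; the gripper's body (76 mm by 85 mm) begins 54 mm behind the grasp point. The pads swing forward as they close: fully open they stand 13 mm farther back than shut.
Start: joints at [1.25, 0.241, 0.005, 1.335, 0, 1.571], TCP at [0.158, 0.474, 0.231] pointing down, gripper open.
Joint ranges: [-2.72, 2.72], [-1.05, 1.87], [-1.09, 1.28], [-1.99, 2.15], [-1.42, 1.44], [-3.14, 3.14]. Speed limits (rad/s): [2.79, 2.79, 3.14, 3.14, 3.14, 3.14].

INTERFACE

Orientations are given as a unit quaternion [x, y, z, w].
In Python, from workcell import get_obs, camera, job_done, silhouettes gives the robot as it stands. The module is installed in compiled form; this text tells all that it offers.
- The arm moves only by the tool drive_tool, never from a script. Its argument "increments" is a list of rows, each a list of 3 entries, a list of its own where there are three numbers: the shift along the world's x, y, z in mm, then the turn, a rotation vector about the world's x, y, z in degrees, then the opening, from 0 (shut) to 1 (fully open). A call has 1 to 8 rows; each row shifts and turns the commanded pose from where the row before left it; what a row does not reach is not made up. A row lasts 1/12 s, in which the tool goes at most 41.7 mm and 7.16 degrees, less where a joint would pass 70% of its speed; a pose out of reach is approached as far as the arm can. A call is refused whole if a number of a shift passes 41.7 or a number of a turn 7.16, either way. A call with a gripper value outside its range is refused whole. The fingers move at their own pace and stop on an object; the grip force is fixed at half the most. Time passes only in rows, so rows that do not move let the fingers close. It gives the time, the measured TCP pose, the force, the opening and the grip force at its end, in the units of the state.
- get_obs(): the state, without advancing time (a new reading comes with each control period).
- camera(name): name is "scene" or "top"; returns a dict with "image" (400x640x3 uint8, red, green, blue), "K" (3x3 intrinsics, pixels), "k1" (the pictures are not rectified: a ray, as slopes to the right and down, at radius r is drawn at 1 + k1 r^2 times it, then the intrinsics apply), "view" (4x4, takes a point from world to camera coordinates). Camera axes: x right, y down, z forward; pixel columns grow to the right and rows downward; lengths in m; the calibration is good to about 2 mm. A picture is of the moment at which its call begins. There is no depth.
- job_done(): hands the job in; it is judged then, once.
Trained networks look in a picture, given as the dict that the camera call returned (one of the last four; its "shot" number tells which), for a name from the list of things; names that differ only in an ending like _2 or _b are one class to them, and where a whole thing is asked for, a point or a joint stands for the part that bears it (a point fixed in the world has none). Each returns a list of dicts, best first, with "conf" (0 to 1); they miss things now and then, are a little off and sometimes report something else, mostly with a low value. They report only what shows in the picture. A call takes as long as a camera call. They do not tell look-alikes from the thing itself.
- silhouettes(query, picture): "region" (400x640 bool, what is visible of it) and "bbox" ([left, top, right, bottom] in pixels, round what is visible of it).
The state is a dict: "clock": time; "joint_pos": joint angles; "joint_vel": joint speeds; "tau": joint torques, N m; "eef_pos": TCP position; "tool_rot": TCP orientation; "ft_force": force on the tool from outside, world axes, zero at the start; "ft_torque": the same for the moment, N m; "grip_width": finger opening in m; "grasp_force": force on a finger pad.
Only numpy, scipy, OpenCV 4.12 (cv2) and the standard library are available. Lean on these libraries where they do the work, as an engineer would, in place of code of your own. Each camera call takes 0.05 s, during which the arm holds its last target. There are 200 camera calls.

TASK

The three specimen moulds have been put back in the wrong test trays: change them round so that the round cup is in the tray with the cone, the tall tube in the tray with the vane and the square cutter in the tray with the square loading plate, each standing upright and released in the middle of its tray's black rubber pad. The empty tray is free for parking one meanwhile. Set the moulds down, do not drop them or knock them over, and leave the wash bottle, the glass beaker and the lidded tin between the trays where they stand.

Things in the scene. Friction and masses are not known exactly. Their poses are not given: they have to be found in the camera images.
- cup: Penetration cup: round aluminium cup, outer diameter 60 mm, 40 mm high, open at the top, walls 2.5 mm, about 0.15 kg. Origin: centre of its underside, z up. Starts upright on a pad that is not its own.
- tube: Vane mould: tall steel tube of outer diameter 45 mm, open at the top, on a round foot flange 62 mm in diameter and 6 mm thick; 75 mm high overall, about 0.3 kg. Origin: centre of its underside, z up. Starts upright on a pad that is not its own.
- cutter: Square specimen cutter: steel frame open at top and bottom, 64 by 64 mm outside, 28 mm high, walls 3 mm, about 0.18 kg. Origin: centre of its underside, x and y square to its sides, z up. Starts on a pad that is not its own, its sides turned at most 15 degrees from those of that tray.
- cone_tray: Metal tray, fixed, rim 8 mm high; reaches 52 mm to -x, 118 mm to +x, 70 mm to each side in y of its origin: on the bench under the centre of its 84 mm square black rubber pad (pad top 6 mm above the bench). Its tool: steel cone on a stem (cone 60 mm long, 32 mm wide, 110 mm overall) lying along y in saddles at x = +87 mm, up to 37 mm high; stays there. The cup belongs on this pad.
- vane_tray: Metal tray, fixed, rim 8 mm high; reaches 52 mm to -x, 118 mm to +x, 70 mm to each side in y of its origin: on the bench under the centre of its 84 mm square black rubber pad (pad top 6 mm above the bench). Its tool: thin rod with a four-bladed vane (blades 32 mm across, 44 mm long, 110 mm overall) lying along y in saddles at x = +87 mm, up to 37 mm high; stays there. The tube belongs on this pad.
- shear_tray: Metal tray, fixed, rim 8 mm high; reaches 52 mm to -x, 118 mm to +x, 70 mm to each side in y of its origin: on the bench under the centre of its 84 mm square black rubber pad (pad top 6 mm above the bench). Its tool: square ribbed steel loading plate, 58 mm, with a ball in its middle, lying at x = +86 mm, up to 24 mm high; stays there. The cutter belongs on this pad.
- spare_tray: Metal tray, fixed, rim 8 mm high; reaches 52 mm to -x, 118 mm to +x, 70 mm to each side in y of its origin: on the bench under the centre of its 84 mm square black rubber pad (pad top 6 mm above the bench). No tool and no mould on it: free for parking a mould.
- wash_bottle: White plastic wash bottle with a bent spout, diameter 68 mm, 195 mm high, loose. Origin: centre of its underside. A bystander, beyond the trays; the spout reaches 58 mm out along its x, at 160 to 195 mm height.
- beaker: Glass beaker, mouth 68 mm in diameter, 90 mm high, loose. Origin: centre of its underside. A bystander, beyond the trays.
- tin: Lidded aluminium moisture tin standing by itself, 51 mm in diameter, 34 mm high, loose. Origin: centre of its underside. A bystander, in the gap between the two middle trays.
Not all that is in view belongs to the job. What is shaped like the tube but red is not meant.

How it is judged:
By the outcome, as a careful person would: the job done as asked, in the order asked, and still so for the second after the job is handed in, with the robot touching nothing.
It also fails if it takes over 118 s, if anything falls off the work surface, if the arm or the gripper's body presses on something with over 40 N, if the wrist force passes 120 N, or if a joint passes its speed limit or range.

## Working session

There is one attempt and no reset: what is moved stays moved. The work goes in short steps, Python scripts to look and compute and a tool call to move; the robot and the scene stay as the last step left them, time stands still between calls to the robot, and variables do not carry over. Pictures are saved under pics/ and viewed, at most 14 in all, crops included, and the job is handed in when it is done.

Besides the shell and the picture viewer there is one more tool, called after ">>>" by a JSON object that holds its "name" and its "arguments", one argument or row to a line. drive_tool: Moves the arm, as the interface text tells. Its arguments: {"type":"object","properties":{"increments":{"type":"array"}},"required":["increments"]}

```bash
mkdir -p pics
cat > h.py <<'E'
import numpy as np, cv2
from workcell import get_obs, camera, job_done, silhouettes
def save(im,n): cv2.imwrite('pics/'+n,np.ascontiguousarray(im[:,:,::-1]))
def ray(c,px):
    K=np.array(c["K"]);V=np.array(c["view"])
    d=np.array([c["k1"],0,0,0,0],float)
    # drawn = x*(1+k1 r^2): same as OpenCV
    n=cv2.undistortPointsIter(np.array([[px]],float),K,d,None,None,(3,50,1e-10))[0,0]
    R=V[:3,:3];o=-R.T@V[:3,3];return o,R.T@np.array([n[0],n[1],1])
def at_z(c,px,z):
    o,d=ray(c,px);return (o+d*(z-o[2])/d[2])
def proj(c,P):
    V=np.array(c["view"]);r,_=cv2.Rodrigues(V[:3,:3])
    return cv2.projectPoints(np.array(P,float).reshape(-1,1,3),r,V[:3,3],np.array(c["K"]),np.array([c["k1"],0,0,0,0],float))[0].reshape(-1,2)
E
python3 - <<'E'
from h import *
for n in ["scene","top"]:
    c=camera(n);save(c["image"],n+"0.png")
    V=np.array(c["view"]);print(n,-V[:3,:3].T@V[:3,3],V[2,:3],c["K"][0],c["k1"])
    for q in ["cup","tube","cutter","cone_tray","vane_tray","shear_tray","spare_tray","wash_bottle","beaker","tin"]:
        for s in silhouettes(q,c): print(q,round(s["conf"],2),s["bbox"])
print(get_obs())
E
```

```text
scene [ 1.01124982 -0.55655665  0.81208209] [-0.45538126  0.52704416 -0.71753213] [395.77030214   0.         323.79079813] -0.06886386984962951
cup 0.61 [169.6, 293.2, 199.7, 316.5]
tube 0.67 [260.4, 168.0, 278.2, 195.6]
tube 0.6 [327.7, 147.2, 352.8, 176.2]
tube 0.56 [321.1, 190.7, 341.3, 224.6]
cutter 0.69 [390.6, 122.2, 415.4, 146.3]
cone_tray 0.94 [378.1, 135.1, 445.7, 169.3]
vane_tray 0.6 [146.4, 278.3, 237.9, 366.5]
vane_tray 0.55 [424.1, 164.6, 453.3, 208.2]
shear_tray 0.78 [315.6, 156.9, 386.8, 201.8]
spare_tray 0.92 [236.8, 210.7, 321.7, 279.3]
wash_bottle 0.89 [375.6, 193.5, 409.5, 270.0]
beaker 0.58 [423.3, 167.2, 452.5, 207.6]
beaker 0.45 [314.9, 156.7, 385.5, 205.6]
tin 0.81 [289.3, 183.0, 308.4, 203.3]
tin 0.62 [378.3, 134.2, 447.4, 169.6]
tin 0.54 [330.2, 146.3, 350.2, 173.7]
top [0.46743879 0.00122127 1.18770471] [ 0.07397144  0.0022262  -0.99725788] [471.46679991   0.         326.1432425 ] -0.0611355082064691
cup 0.76 [485.1, 220.0, 513.8, 245.3]
tube 0.97 [326.4, 275.5, 352.4, 301.3]
tube 0.94 [271.5, 281.9, 297.9, 307.0]
tube 0.83 [241.7, 231.3, 268.3, 259.7]
tube 
[... 452 characters left out ...]
 260.9]
{'clock': 1.1, 'joint_pos': array([1.24999216e+00, 2.40594035e-01, 5.02180544e-03, 1.33521807e+00,
       1.50584088e-05, 1.57079555e+00]), 'joint_vel': array([-0.00110016,  0.000451  , -0.00141085, -0.00066612, -0.00055179,
       -0.00130666]), 'tau': array([ 6.64405306e-04, -3.72219157e+01,  2.52696365e+01,  1.22994879e-03,
       -1.48080358e-04,  2.40076737e-06]), 'eef_pos': array([0.15766147, 0.47449523, 0.23131779]), 'tool_rot': array([ 1.59714759e-01,  9.87163206e-01,  4.17895846e-06, -6.95098916e-06]), 'ft_force': array([-0.01079538, -0.322317  , -0.05534389]), 'ft_torque': array([-0.00370693,  0.04696365,  0.04044738]), 'grasp_force': 0.0, 'grip_width': 0.08553590131437938}
```

View pics/top0.png

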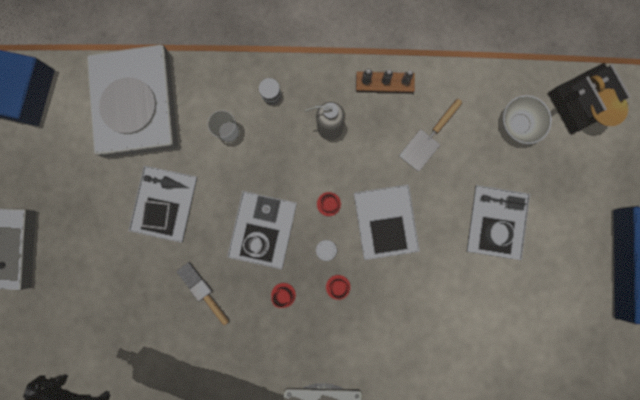

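View pics/scene0.png

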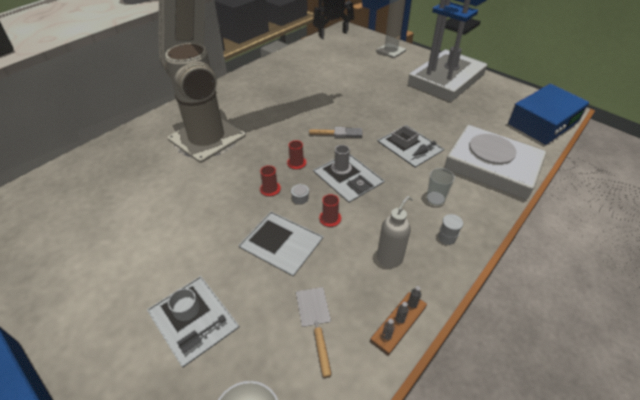

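Top view: trays from left are cone (165,205, holding the cutter), shear (262,230, holding the grey tube at 257,244), spare (386,222) and vane (498,222, holding the cup). The three red tubes at (328,204), (338,288) and (283,295) are decoys. The tin is at (326,251). In the scene view the grey tube is at (342,160).

Next I fit poses with projected models in both views.

```bash
cat > fit.py <<'E'
from h import *
from scipy.optimize import minimize
S=4
def cyl(r,z0,z1):
    a=np.linspace(0,2*np.pi,40)
    return np.array([[r*np.cos(t),r*np.sin(t),z] for t in a for z in(z0,z1)])
def box(x0,x1,y0,y1,z0,z1): return np.array([[x,y,z] for x in(x0,x1) for y in(y0,y1) for z in(z0,z1)])
M=dict(cup=[cyl(.03,0,.04)],tube=[cyl(.031,0,.006),cyl(.0225,0,.075)],cutter=[box(-.032,.032,-.032,.032,0,.028)],
  tray=[box(-.052,.118,-.07,.07,0,.008)],tin=[cyl(.0255,0,.034)])
def mask(c,m,p,z,box_):
    x,y,t=p;R=np.array([[np.cos(t),-np.sin(t),0],[np.sin(t),np.cos(t),0],[0,0,1]])
    l,tp,w,h=box_;im=np.zeros((h*S,w*S),np.uint8)
    for P in M[m]:
        q=(proj(c,P@R.T+[x,y,z])-[l,tp]+.5)*S
        cv2.fillConvexPoly(im,cv2.convexHull(np.round(q*16).astype(np.int32)),1,cv2.LINE_8,4)
    return im>0
def fit(m,obs,z,p0,hull=False,yaw=True):
    T=[]
    for c,r in obs:
        r=r.astype(np.uint8)
        ys,xs=np.nonzero(r)
        if hull:
            h=cv2.convexHull(np.stack([xs,ys],1).astype(np.int32));r=cv2.fillConvexPoly(r.copy(),h,1)
        b=(xs.min()-12,ys.min()-12,np.ptp(xs)+25,np.ptp(ys)+25)
        b=(max(b[0],0),max(b[1],0),b[2],b[3])
        cr=r[b[1]:b[1]+b[3],b[0]:b[0]+b[2]].astype(np.float32);b=(b[0],b[1],cr.shape[1],cr.shape[0])
        T.append((c,b,cv2.resize(cr,None,fx=S,fy=S,interpolation=cv2.INTER_LINEAR)>.5))
    def cost(v):
        p=(v[0],v[1],v[2] if yaw else 0);k=0
        for c,b,t in T:
            a=mask(c,m,p,z,b);k-=(a&t).sum()/(a|t).sum()
        return k/len(T)
    best=None
    for y0 in ([-.25,0,.25] if yaw else [0]):
        v0=np.array([p0[0],p0[1],y0+p0[2]])[:3 if yaw else 2]
        sx=np.vstack([v0]+[v0+e for e in np.diag([.02,.02,.15][:len(v0)])])
        r=minimize(cost,v0,method="Nelder-Mead",options=dict(initial_simplex=sx,xatol=2e-4,fatol=1e-5))
        if best is None or r.fun<best.fun: best=r
    return best.x,-best.fun
def pick(q,c,near,tol=25):
    for s in silhouettes(q,c):
        b=s["bbox"];m=np.array([(b[0]+b[2])/2,(b[1]+b[3])/2])
        if np.linalg.norm(m-near)<tol: return s["region"]
E
cat > m1.py <<'E'
from fit import *
import pickle
t=camera("top");s=camera("scene");out={}
L=[("cone_tray",(163,204),(411,150)),("shear_tray",(262,230),(350,175)),("spare_tray",(386,222),(280,243)),("vane_tray",(498,222),(192,320)),
("cutter",(156,215),(403,136)),("tube",(257,244),(341,162)),("cup",(499,233),(184,305)),("tin",(327,250),(299,193)),
("tube",(328,204),(331,208)),("tube",(338,288),(269,182)),("tube",(283,295),(296,155))]
ov=cv2.resize(t["image"],None,fx=1,fy=1).copy()
for i,(q,pt,ps) in enumerate(L):
    m="tray" if "tray" in q else q
    z=0 if m in("tray","tin") or i>7 else .006
    ot=pick(q,t,pt,14);os=pick(q,s,ps,14)
    p0=at_z(t,pt,.01)
    if m=="tray":p0=p0-[.033,0,0]
    p0=[p0[0],p0[1],0]
    o=[(c,r) for c,r in((t,ot),(s,os)) if r is not None]
    res=[]
    for oo in ([o]+([[a] for a in o] if len(o)>1 else [])):
        v,k=fit(m,oo,z,p0,m=="tray",m in("tray","cutter"));res.append((np.round(v,4).tolist(),round(k,3)))
    print(i,q,[("T" if c is t else "S") for c,_ in o],*res)
    if res: out[i]=(q,res)
pickle.dump(out,open("fit.pkl","wb"))
E
time python3 m1.py
```

```text
0 cone_tray ['T', 'S'] ([0.5133, 0.4247, -0.1756], np.float64(0.91)) ([0.5126, 0.4256, -0.1811], np.float64(0.978)) ([0.5149, 0.4189, -0.1546], np.float64(0.877))
1 shear_tray ['T', 'S'] ([0.4529, 0.1671, -0.186], np.float64(0.942)) ([0.4525, 0.1706, -0.2064], np.float64(0.945)) ([0.4534, 0.1656, -0.1753], np.float64(0.949))
2 spare_tray ['T', 'S'] ([0.4802, -0.1546, 0.1766], np.float64(0.959)) ([0.4793, -0.1532, 0.1752], np.float64(0.971)) ([0.4812, -0.1573, 0.1843], np.float64(0.967))
3 vane_tray ['T', 'S'] ([0.4859, -0.4288, -0.1358], np.float64(0.97)) ([0.4857, -0.4273, -0.1421], np.float64(0.974)) ([0.4864, -0.43, -0.13], np.float64(0.977))
4 cutter ['T', 'S'] ([0.5162, 0.4265, -0.0492], np.float64(0.549)) ([0.5163, 0.4269, -0.0925], np.float64(0.355)) ([0.5167, 0.4247, 0.0164], np.float64(0.755))
5 tube ['T', 'S'] ([0.4478, 0.1751], np.float64(0.929)) ([0.4477, 0.1752], np.float64(0.962)) ([0.4504, 0.1713], np.float64(0.944))
6 cup ['S'] ([0.4907, -0.4303], np.float64(0.957))
7 tin ['T', 'S'] ([0.4383, 0.0017], np.float64(0.862)) ([0.4382, 0.0023], np.float64(0.914)) ([0.4383, 0.0001], np.float64(0.815))
8 tube ['T', 'S'] ([0.5545, -0.002], np.float64(0.915)) ([0.5543, -0.0018], np.float64(0.96)) ([0.5549, -0.0036], np.float64(0.88))
9 tube ['T', 'S'] ([0.3479, -0.032], np.float64(0.92)) ([0.3485, -0.0304], np.float64(0.907)) ([0.3477, -0.0322], np.float64(0.942))
10 tube ['T', 'S'] ([0.3254, 0.1043], np.float64(0.919)) ([0.3255, 0.1052], np.float64(0.935)) ([0.3264, 0.1013], np.float64(0.942))
real	0m14.887s
user	0m5.340s
sys	0m0.442s
```

Run:
```python
from fit import *
t=camera("top");s=camera("scene")
o=[(c,pick("cutter",c,p,14)) for c,p in((t,(156,215)),(s,(403,136)))]
for oo in [o,o[:1],o[1:]]:
    if oo[0][1] is not None: print("cutter",fit("cutter",oo,.006,[.515,.425,-.15],True))
r=pick("cup",t,(499,233),16);print(r is not None and fit("cup",[(t,r)],.006,[.49,-.43,0],True,False))
cu,_=fit("cutter",[x for x in o if x[1] is not None],.006,[.515,.425,-.15],True)
f=4;im=cv2.resize(t["image"],None,fx=f,fy=f,interpolation=cv2.INTER_CUBIC)
def poly(x,y,a,P,col):
    R=np.array([[np.cos(a),-np.sin(a),0],[np.sin(a),np.cos(a),0],[0,0,1]])
    q=(proj(t,np.array(P)@R.T+[x,y,0])+.5)*f
    cv2.polylines(im,[np.round(q).astype(np.int32)],True,col,1)
h=.042
for x,y,a in[(.5133,.4247,-.178),(.4529,.168,-.19),(.4802,-.1546,.177),(.486,-.4285,-.137)]:
    poly(x,y,a,[[-h,-h,.006],[h,-h,.006],[h,h,.006],[-h,h,.006]],(255,255,0))
    poly(x,y,a,[[-.052,-.07,.008],[.118,-.07,.008],[.118,.07,.008],[-.052,.07,.008]],(0,255,0))
h=.032;poly(*cu,[[-h,-h,.034],[h,-h,.034],[h,h,.034],[-h,h,.034]],(255,0,0))
tt=np.linspace(0,6.28,40)
for x,y,r,z in[(.4478,.1751,.0225,.081),(.4907,-.4303,.03,.046)]:poly(x,y,0,[[r*np.cos(k),r*np.sin(k),z] for k in tt],(255,0,0))
A=lambda x0:im[150*f:275*f,x0*f:(x0+90)*f]
out=np.hstack([A(120),A(215)]);save(out,"ov1.png")
out=np.hstack([A(342),A(452)]);save(out,"ov2.png")
```

```text
cutter (array([ 0.51590675,  0.42632316, -0.10813839]), np.float64(0.9348598293250759))
cutter (array([ 0.51614342,  0.42626408, -0.10603722]), np.float64(0.9196590223295111))
cutter (array([ 0.5161246 ,  0.42658654, -0.07964468]), np.float64(0.9532120856556174))
(array([ 0.48958788, -0.42766206]), np.float64(0.9529639832670136))
```

View pics/ov1.png

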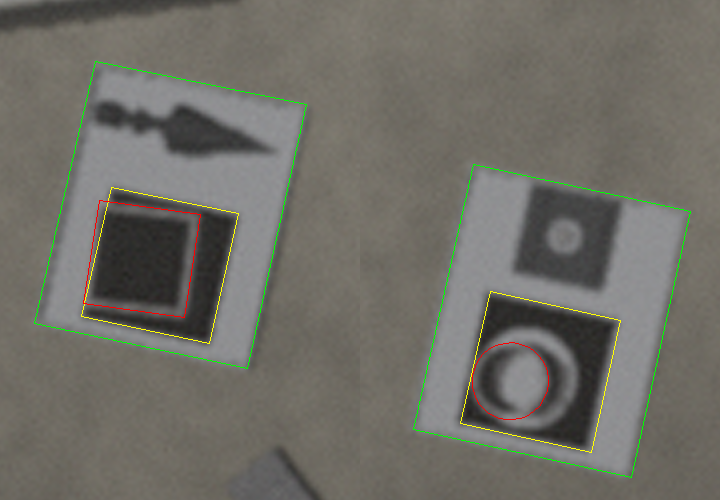

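View pics/ov2.png

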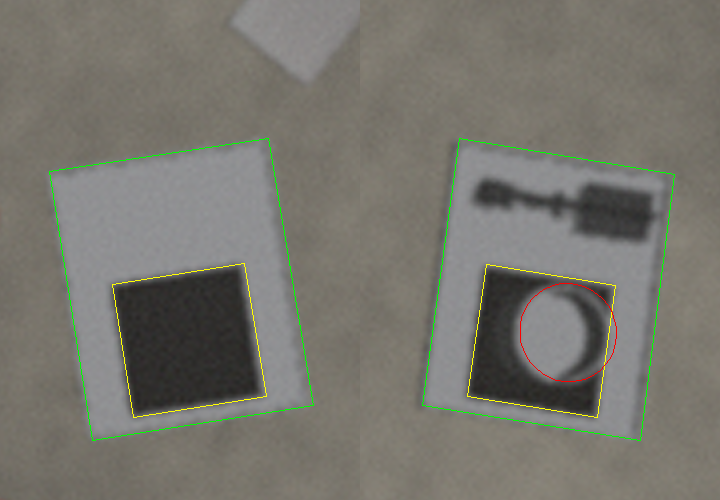

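The overlays match the pads and rims within about 2 mm. The grey tube at (257,244) in the top view, standing in the shear tray, is the one meant; the red ones are not. I park the cutter first, then move the cup, the tube and the cutter.

>>> {"name": "drive_tool", "arguments": {
  "increments": [
    [[41,-6,0],[0,0,6.3],1],
    [[41,-6,0],[0,0,6.3],1],
    [[41,-6,0],[0,0,0],1],
    [[41,-6,0],[0,0,0],1],
    [[41,-6,0],[0,0,0],1],
    [[41,-6,0],[0,0,0],1],
    [[41,-6,0],[0,0,0],1],
    [[41,-6,0],[0,0,0],1]
  ]
}}

```text
clock: 3.22
eef_pos: [0.4853, 0.4262, 0.2313]
tool_rot: [0.054, 0.999, 0.0, 0.0]
ft_force: [0.4, 0.9, -0.3]
grip_width: 0.0854
grasp_force: 0.0
```

>>> {"name": "drive_tool", "arguments": {
  "increments": [
    [[31,0,-20],[0,0,0],1],
    [[0,0,-40],[0,0,0],1],
    [[0,0,-40],[0,0,0],1],
    [[0,0,-40],[0,0,0],1],
    [[0,0,-20],[0,0,0],1],
    [[0,0,0],[0,0,0],1]
  ]
}}

```text
clock: 3.72
eef_pos: [0.5106, 0.4235, 0.0639]
tool_rot: [0.054, 0.999, -0.005, -0.005]
ft_force: [-0.1, 0.1, -0.6]
grip_width: 0.0855
grasp_force: 0.0
```

Run:
```python
from h import *
print(get_obs()["joint_pos"],get_obs()["eef_pos"])
t=camera("top");save(cv2.resize(t["image"][140:265,110:230],None,fx=4,fy=4,interpolation=cv2.INTER_CUBIC),"g1.png")
```

```text
[6.92432626e-01 6.78840383e-01 2.48766329e-01 1.15412607e+00
 8.16631435e-06 8.00017991e-01] [0.51061644 0.42352587 0.06385434]
```

View pics/g1.png

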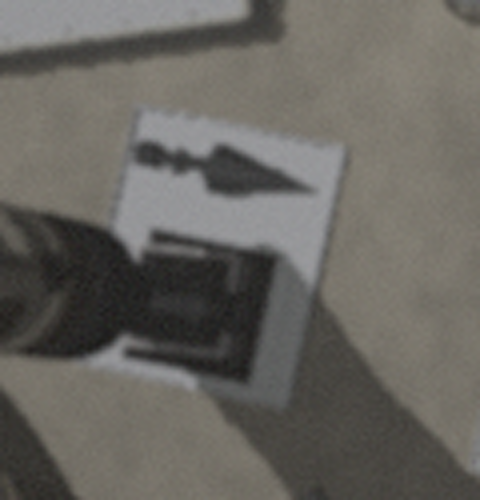

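The crop shows the gripper above the cutter, near (190,290). Its sides are not blocked and the cone is clear. I descend next.

>>> {"name": "drive_tool", "arguments": {
  "increments": [
    [[0,0,0],[0,0,0],1],
    [[0,0,0],[0,0,0],1]
  ]
}}

```text
clock: 3.93
eef_pos: [0.5159, 0.4284, 0.0743]
tool_rot: [0.053, 0.999, 0.002, 0.002]
ft_force: [0.5, 0.8, 0.5]
grip_width: 0.085
grasp_force: 0.0
```

>>> {"name": "drive_tool", "arguments": {
  "increments": [
    [[0,0,-25],[0,0,0],1],
    [[0,0,-25],[0,0,0],1],
    [[0,0,-14],[0,0,0],1],
    [[0,0,0],[0,0,0],1],
    [[0,0,0],[0,0,0],1],
    [[0,0,0],[0,0,0],1]
  ]
}}

```text
clock: 4.43
eef_pos: [0.5159, 0.4284, 0.0103]
tool_rot: [0.054, 0.999, 0.002, 0.002]
ft_force: [0.4, 0.9, 1.2]
grip_width: 0.0852
grasp_force: 0.0
```

>>> {"name": "drive_tool", "arguments": {
  "increments": [
    [[0,-2,-5],[0,0,0],1],
    [[0,0,0],[0,0,0],1],
    [[0,0,0],[0,0,0],0],
    [[0,0,0],[0,0,0],0],
    [[0,0,0],[0,0,0],0],
    [[0,0,0],[0,0,0],0],
    [[0,0,0],[0,0,0],0],
    [[0,0,0],[0,0,0],0]
  ]
}}

```text
clock: 5.1
eef_pos: [0.5149, 0.4254, 0.0033]
tool_rot: [0.054, 0.999, 0.001, 0.001]
ft_force: [-1.1, -1.2, 5.4]
grip_width: 0.0631
grasp_force: 67.2
```

>>> {"name": "drive_tool", "arguments": {
  "increments": [
    [[0,0,10],[0,0,0],0],
    [[0,0,20],[0,0,0],0],
    [[0,0,40],[0,0,0],0],
    [[0,0,40],[0,0,0],0],
    [[0,-10,30],[0,0,0],0],
    [[-1,-20,0],[0,0,0],0],
    [[-2,-30,0],[0,0,4],0],
    [[-2,-40,0],[0,0,4],0]
  ]
}}

```text
clock: 5.77
eef_pos: [0.509, 0.326, 0.1428]
tool_rot: [-0.02, 1.0, 0.001, 0.001]
ft_force: [0.9, -1.1, -3.0]
grip_width: 0.0629
grasp_force: 66.5
```

>>> {"name": "drive_tool", "arguments": {
  "increments": [
    [[-3,-40,0],[0,0,4],0],
    [[-3,-40,0],[0,0,4.3],0],
    [[-3,-40,0],[0,0,0],0],
    [[-3,-40,0],[0,0,0],0],
    [[-3,-40,0],[0,0,0],0],
    [[-3,-40,0],[0,0,0],0],
    [[-3,-40,0],[0,0,0],0],
    [[-3,-40,0],[0,0,0],0]
  ]
}}

```text
clock: 6.43
eef_pos: [0.4842, 0.0032, 0.1423]
tool_rot: [-0.089, 0.996, 0.0, -0.0]
ft_force: [1.3, -1.0, -2.5]
grip_width: 0.0634
grasp_force: 66.5
```

>>> {"name": "drive_tool", "arguments": {
  "increments": [
    [[-1,-40,0],[0,0,0],0],
    [[-1,-40,0],[0,0,0],0],
    [[-1,-40,0],[0,0,0],0],
    [[-1,-25,0],[0,0,0],0],
    [[0,-13,0],[0,0,0],0],
    [[0,0,0],[0,0,0],0],
    [[0,0,0],[0,0,0],0],
    [[0,0,0],[0,0,0],0]
  ]
}}

```text
clock: 7.1
eef_pos: [0.4811, -0.1518, 0.1421]
tool_rot: [-0.089, 0.996, 0.001, -0.0]
ft_force: [0.2, 0.3, -2.2]
grip_width: 0.063
grasp_force: 66.6
```

>>> {"name": "drive_tool", "arguments": {
  "increments": [
    [[-1,-3,-20],[0,0,0],0],
    [[0,0,-40],[0,0,0],0],
    [[0,0,-40],[0,0,0],0],
    [[0,0,-20],[0,0,0],0],
    [[0,0,-10],[0,0,0],0],
    [[0,0,0],[0,0,0],0],
    [[0,0,0],[0,0,0],0],
    [[0,0,0],[0,0,0],0]
  ]
}}

```text
clock: 7.77
eef_pos: [0.4822, -0.156, 0.0141]
tool_rot: [-0.089, 0.996, -0.001, 0.002]
ft_force: [-0.2, -0.4, -1.4]
grip_width: 0.0631
grasp_force: 66.5
```

>>> {"name": "drive_tool", "arguments": {
  "increments": [
    [[-2,1,-4],[0,0,0],0],
    [[0,0,-3],[0,0,0],0],
    [[0,0,-2],[0,0,0],0],
    [[0,0,-2],[0,0,0],0],
    [[0,0,0],[0,0,0],0],
    [[0,0,0],[0,0,0],0]
  ]
}}

```text
clock: 8.27
eef_pos: [0.4787, -0.1552, 0.0032]
tool_rot: [-0.088, 0.996, -0.0, 0.001]
ft_force: [-3.0, 0.4, 12.0]
grip_width: 0.0629
grasp_force: 68.1
```

>>> {"name": "drive_tool", "arguments": {
  "increments": [
    [[0,0,0],[0,0,0],1],
    [[0,0,0],[0,0,0],1],
    [[0,0,0],[0,0,0],1],
    [[0,0,0],[0,0,0],1],
    [[0,0,10],[0,0,0],1],
    [[0,0,30],[0,0,0],1],
    [[0,0,40],[0,0,0],1],
    [[0,-10,30],[0,0,0],1]
  ]
}}

```text
clock: 8.93
eef_pos: [0.4782, -0.164, 0.1137]
tool_rot: [-0.089, 0.996, 0.0, 0.0]
ft_force: [1.2, 0.3, -0.6]
grip_width: 0.0858
grasp_force: 0.0
```

>>> {"name": "drive_tool", "arguments": {
  "increments": [
    [[1,-30,0],[0,0,-4.5],1],
    [[1,-40,0],[0,0,-4.5],1],
    [[1,-40,0],[0,0,-4.5],1],
    [[2,-40,0],[0,0,-4.5],1],
    [[2,-40,0],[0,0,0],1],
    [[2,-40,0],[0,0,0],1],
    [[2,-25,0],[0,0,0],1],
    [[0,-10,-20],[0,0,0],1]
  ]
}}

```text
clock: 9.6
eef_pos: [0.4913, -0.4367, 0.0959]
tool_rot: [0.07, 0.998, -0.004, 0.004]
ft_force: [0.7, 0.3, 1.9]
grip_width: 0.0853
grasp_force: 0.0
```

>>> {"name": "drive_tool", "arguments": {
  "increments": [
    [[0,0,0],[0,0,0],1],
    [[0,0,0],[0,0,0],1]
  ]
}}

```text
clock: 9.77
eef_pos: [0.4879, -0.4296, 0.0899]
tool_rot: [0.069, 0.998, 0.001, -0.002]
ft_force: [0.5, 1.2, 0.6]
grip_width: 0.0859
grasp_force: 0.0
```

>>> {"name": "drive_tool", "arguments": {
  "increments": [
    [[2,0,-30],[0,0,0],1],
    [[0,0,-25],[0,0,0],1],
    [[0,0,-15],[0,0,0],1],
    [[0,0,-8],[0,0,0],1],
    [[0,0,0],[0,0,0],1],
    [[0,0,0],[0,0,0],1],
    [[0,0,0],[0,0,0],1]
  ]
}}

```text
clock: 10.35
eef_pos: [0.4926, -0.4305, 0.0153]
tool_rot: [0.068, 0.998, -0.001, 0.001]
ft_force: [0.3, 0.1, -0.6]
grip_width: 0.0853
grasp_force: 0.0
```

Run:
```python
from fit import *
t=camera("top");s=camera("scene")
save(cv2.resize(s["image"][190:370,130:350],None,fx=3,fy=3,interpolation=cv2.INTER_CUBIC),"g2.png")
for c in (t,s):
    r=None
    for x in silhouettes("cutter",c):
        b=x["bbox"];print(x["conf"],b)
        w=at_z(c,((b[0]+b[2])/2,(b[1]+b[3])/2),.02)
        if np.hypot(w[0]-.48,w[1]+.155)<.05: print(fit("cutter",[(c,x["region"])],.006,[.48,-.155,.177],True))
```

```text
0.56 [376.7, 225.6, 401.8, 251.4]
(array([ 0.47652435, -0.15488724,  0.18227529]), np.float64(0.7999487486119415))
0.77 [250.3, 215.7, 284.3, 249.1]
(array([ 0.48003323, -0.15601486,  0.15800658]), np.float64(0.9324914621555079))
```

View pics/g2.png

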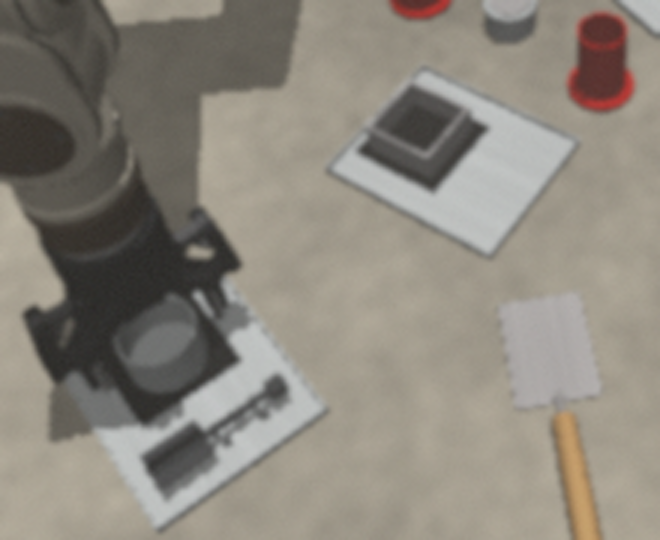

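The cutter sits on the spare pad at crop (425,130), and the cup at (160,345) is between the open fingers. I close on the cup.

>>> {"name": "drive_tool", "arguments": {
  "increments": [
    [[-1,0,-3],[0,0,0],1],
    [[0,0,0],[0,0,0],0],
    [[0,0,0],[0,0,0],0],
    [[0,0,0],[0,0,0],0],
    [[0,0,0],[0,0,0],0],
    [[0,0,0],[0,0,0],0],
    [[0,0,0],[0,0,0],0],
    [[0,0,10],[0,0,0],0]
  ]
}}

```text
clock: 11.22
eef_pos: [0.4888, -0.4288, 0.0181]
tool_rot: [0.068, 0.998, 0.001, -0.002]
ft_force: [-1.1, 0.3, -1.7]
grip_width: 0.0583
grasp_force: 64.7
```

>>> {"name": "drive_tool", "arguments": {
  "increments": [
    [[0,0,20],[0,0,0],0],
    [[0,0,40],[0,0,0],0],
    [[0,0,40],[0,0,0],0],
    [[0,10,30],[0,0,-2.4],0],
    [[1,25,0],[0,0,0],0],
    [[1,40,0],[0,0,0],0],
    [[1,40,0],[0,0,0],0],
    [[1,40,0],[0,0,0],0]
  ]
}}

```text
clock: 11.88
eef_pos: [0.4936, -0.2736, 0.1504]
tool_rot: [0.09, 0.996, 0.0, -0.0]
ft_force: [1.4, 1.0, -1.5]
grip_width: 0.0587
grasp_force: 65.0
```

>>> {"name": "drive_tool", "arguments": {
  "increments": [
    [[1,40,0],[0,0,0],0],
    [[1,40,0],[0,0,0],0],
    [[1,40,0],[0,0,0],0],
    [[1,40,0],[0,0,0],0],
    [[1,40,0],[0,0,0],0],
    [[1,40,0],[0,0,0],0],
    [[1,40,0],[0,0,0],0],
    [[1,40,0],[0,0,0],0]
  ]
}}

```text
clock: 12.55
eef_pos: [0.5015, 0.0468, 0.1505]
tool_rot: [0.089, 0.996, -0.0, -0.0]
ft_force: [0.5, -0.4, -1.3]
grip_width: 0.0586
grasp_force: 65.0
```

>>> {"name": "drive_tool", "arguments": {
  "increments": [
    [[1,40,0],[0,0,0],0],
    [[1,40,0],[0,0,0],0],
    [[1,40,0],[0,0,0],0],
    [[1,40,0],[0,0,0],0],
    [[2,40,0],[0,0,0],0],
    [[2,40,0],[0,0,0],0],
    [[2,40,0],[0,0,0],0],
    [[0,0,0],[0,0,0],0]
  ]
}}

```text
clock: 13.22
eef_pos: [0.5116, 0.3324, 0.1498]
tool_rot: [0.085, 0.996, 0.002, 0.0]
ft_force: [0.5, -0.5, -2.0]
grip_width: 0.059
grasp_force: 65.3
```

>>> {"name": "drive_tool", "arguments": {
  "increments": [
    [[1,40,0],[0,0,0],0],
    [[0,30,0],[0,0,0],0],
    [[0,15,-10],[0,0,0],0],
    [[0,7,-30],[0,0,0],0],
    [[0,0,-40],[0,0,0],0],
    [[0,0,-25],[0,0,0],0],
    [[0,0,-15],[0,0,0],0],
    [[0,0,-5],[0,0,0],0]
  ]
}}

```text
clock: 13.88
eef_pos: [0.5104, 0.414, 0.0203]
tool_rot: [0.089, 0.996, -0.003, -0.003]
ft_force: [-1.3, 0.4, -3.0]
grip_width: 0.0586
grasp_force: 65.4
```

>>> {"name": "drive_tool", "arguments": {
  "increments": [
    [[0,0,0],[0,0,0],0],
    [[0,0,0],[0,0,0],0],
    [[0,0,0],[0,0,0],0],
    [[0,0,0],[0,0,0],0]
  ]
}}

```text
clock: 14.22
eef_pos: [0.5146, 0.4177, 0.0275]
tool_rot: [0.089, 0.996, 0.001, 0.001]
ft_force: [-0.1, 0.9, -1.7]
grip_width: 0.0583
grasp_force: 65.5
```

>>> {"name": "drive_tool", "arguments": {
  "increments": [
    [[-1,4,-4],[0,0,0],0],
    [[0,3,-4],[0,0,0],0],
    [[0,0,-2],[0,0,0],0],
    [[0,0,-2],[0,0,0],0],
    [[0,0,0],[0,0,0],0],
    [[0,0,0],[0,0,0],0]
  ]
}}

```text
clock: 14.72
eef_pos: [0.512, 0.4237, 0.0129]
tool_rot: [0.089, 0.996, -0.0, -0.0]
ft_force: [-0.5, -0.7, -2.3]
grip_width: 0.059
grasp_force: 65.5
```

>>> {"name": "drive_tool", "arguments": {
  "increments": [
    [[0,1,-2],[0,0,0],0],
    [[0,0,-1],[0,0,0],0],
    [[0,0,0],[0,0,0],0],
    [[0,0,0],[0,0,0],0]
  ]
}}

```text
clock: 15.05
eef_pos: [0.5125, 0.4252, 0.0107]
tool_rot: [0.089, 0.996, 0.0, 0.0]
ft_force: [-0.2, 0.7, 1.2]
grip_width: 0.0591
grasp_force: 65.7
```

>>> {"name": "drive_tool", "arguments": {
  "increments": [
    [[0,0,-1],[0,0,0],0],
    [[0,0,0],[0,0,0],0],
    [[0,0,0],[0,0,0],1],
    [[0,0,0],[0,0,0],1],
    [[0,0,0],[0,0,0],1],
    [[0,0,0],[0,0,0],1],
    [[0,0,15],[0,0,0],1],
    [[0,0,40],[0,0,0],1]
  ]
}}

```text
clock: 15.72
eef_pos: [0.5083, 0.4215, 0.0575]
tool_rot: [0.089, 0.996, -0.005, -0.005]
ft_force: [0.1, 0.0, -1.3]
grip_width: 0.0855
grasp_force: 0.0
```

>>> {"name": "drive_tool", "arguments": {
  "increments": [
    [[0,0,40],[0,0,0],1],
    [[-5,-20,30],[0,0,0],1],
    [[-9,-38,0],[0,0,0],1],
    [[-9,-38,0],[0,0,0],1],
    [[-9,-38,0],[0,0,0],1],
    [[-9,-38,0],[0,0,0],1],
    [[-9,-38,0],[0,0,0],1],
    [[-8,-30,0],[0,0,0],1]
  ]
}}

```text
clock: 16.38
eef_pos: [0.4531, 0.1824, 0.1343]
tool_rot: [0.09, 0.996, -0.0, -0.0]
ft_force: [0.2, -0.2, 0.5]
grip_width: 0.0853
grasp_force: 0.0
```

>>> {"name": "drive_tool", "arguments": {
  "increments": [
    [[-5,-10,0],[0,0,0],1],
    [[0,0,0],[0,0,0],1],
    [[0,0,0],[0,0,0],1],
    [[0,0,0],[0,0,0],1]
  ]
}}

```text
clock: 16.72
eef_pos: [0.4502, 0.1761, 0.1346]
tool_rot: [0.089, 0.996, 0.001, 0.001]
ft_force: [0.3, -0.1, -0.9]
grip_width: 0.0855
grasp_force: 0.0
```

Run:
```python
from fit import *
t=camera("top");s=camera("scene")
save(cv2.resize(s["image"][90:230,290:480],None,fx=4,fy=4,interpolation=cv2.INTER_CUBIC),"g3.png")
for c in (t,s):
    for q,P in(("cup",(.513,.425)),("tube",(.4485,.174))):
      for x in silhouettes(q,c):
        b=x["bbox"];w=at_z(c,((b[0]+b[2])/2,(b[1]+b[3])/2),.02)
        if np.hypot(w[0]-P[0],w[1]-P[1])<.06: print(q,x["conf"],b,fit(q,[(c,x["region"])],.006,[*P,0],q=="cup",False))
```

```text
cup 0.71 [395.6, 127.2, 414.4, 141.1] (array([0.51338797, 0.4247468 ]), np.float64(0.948471615720524))
tube 0.95 [330.2, 145.6, 347.3, 176.5] (array([0.44913768, 0.1719644 ]), np.float64(0.8969774919614147))
```

View pics/g3.png

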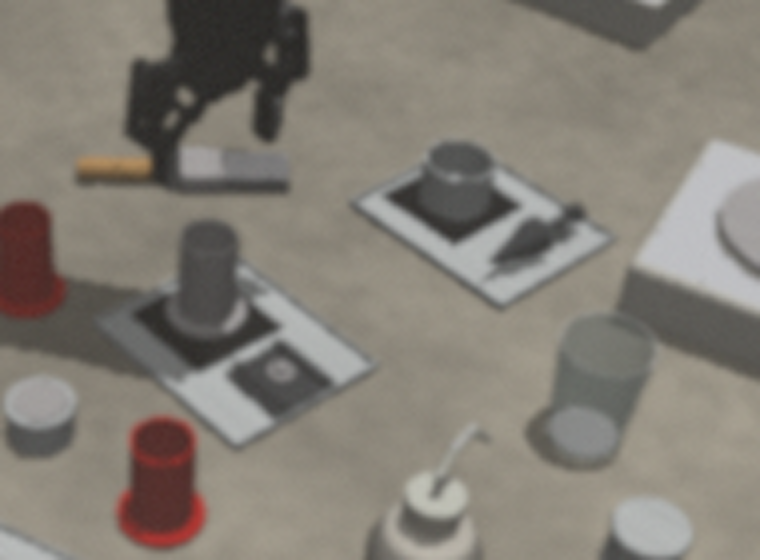

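The cup stands upright in the middle of the cone pad at crop (458,185). The grey steel tube at crop (208,275), in the shear tray under the gripper, is the one meant; the red ones at (28,260) and (160,480) stand outside the trays. I descend on the grey tube.

>>> {"name": "drive_tool", "arguments": {
  "increments": [
    [[-1,-2,-15],[0,0,0],1],
    [[0,0,-30],[0,0,0],1],
    [[0,0,-30],[0,0,0],1],
    [[0,0,-15],[0,0,0],1],
    [[0,0,-7],[0,0,0],1],
    [[0,0,0],[0,0,0],1],
    [[0,0,0],[0,0,0],1],
    [[0,0,0],[0,0,0],1]
  ]
}}

```text
clock: 17.68
eef_pos: [0.4495, 0.1735, 0.0385]
tool_rot: [0.089, 0.996, 0.001, 0.001]
ft_force: [0.0, 0.2, 0.2]
grip_width: 0.0857
grasp_force: 0.0
```

>>> {"name": "drive_tool", "arguments": {
  "increments": [
    [[-1,0,-4],[0,0,0],1],
    [[0,0,0],[0,0,0],1],
    [[0,0,0],[0,0,0],0],
    [[0,0,0],[0,0,0],0],
    [[0,0,0],[0,0,0],0],
    [[0,0,0],[0,0,0],0],
    [[0,0,0],[0,0,0],0],
    [[0,0,0],[0,0,0],0]
  ]
}}

```text
clock: 18.35
eef_pos: [0.4478, 0.1734, 0.034]
tool_rot: [0.089, 0.996, 0.001, 0.001]
ft_force: [-1.6, 1.1, 6.0]
grip_width: 0.0446
grasp_force: 61.1
```

>>> {"name": "drive_tool", "arguments": {
  "increments": [
    [[0,0,0],[0,0,0],0],
    [[0,0,0],[0,0,0],0]
  ]
}}

```text
clock: 18.52
eef_pos: [0.4478, 0.1734, 0.034]
tool_rot: [0.089, 0.996, 0.001, 0.001]
ft_force: [-1.6, 0.2, 5.2]
grip_width: 0.0441
grasp_force: 61.1
```

>>> {"name": "drive_tool", "arguments": {
  "increments": [
    [[0,0,10],[0,0,0],0],
    [[0,0,20],[0,0,0],0],
    [[0,0,35],[0,0,0],0],
    [[0,0,35],[0,0,0],0],
    [[0,-5,25],[0,0,0],0],
    [[1,-20,5],[0,0,2.4],0],
    [[2,-30,0],[0,0,0],0],
    [[3,-40,0],[0,0,0],0]
  ]
}}

```text
clock: 19.18
eef_pos: [0.4532, 0.0784, 0.1634]
tool_rot: [0.066, 0.998, 0.0, 0.0]
ft_force: [0.5, -0.5, -4.1]
grip_width: 0.0441
grasp_force: 62.1
```

>>> {"name": "drive_tool", "arguments": {
  "increments": [
    [[3,-40,0],[0,0,0],0],
    [[3,-40,0],[0,0,0],0],
    [[3,-40,0],[0,0,0],0],
    [[3,-40,0],[0,0,0],0],
    [[3,-40,0],[0,0,0],0],
    [[3,-40,0],[0,0,0],0],
    [[3,-40,0],[0,0,0],0],
    [[3,-40,0],[0,0,0],0]
  ]
}}

```text
clock: 19.85
eef_pos: [0.4761, -0.2438, 0.1621]
tool_rot: [0.069, 0.998, 0.0, -0.001]
ft_force: [1.3, 1.1, -3.7]
grip_width: 0.044
grasp_force: 62.1
```

>>> {"name": "drive_tool", "arguments": {
  "increments": [
    [[2,-40,0],[0,0,0],0],
    [[2,-40,0],[0,0,0],0],
    [[2,-40,0],[0,0,0],0],
    [[2,-35,0],[0,0,0],0],
    [[0,-20,0],[0,0,0],0],
    [[0,-8,0],[0,0,0],0],
    [[0,0,0],[0,0,0],0],
    [[0,0,0],[0,0,0],0]
  ]
}}

```text
clock: 20.52
eef_pos: [0.4846, -0.4241, 0.1618]
tool_rot: [0.069, 0.998, 0.001, -0.001]
ft_force: [-0.4, 0.4, -3.6]
grip_width: 0.0439
grasp_force: 62.2
```

>>> {"name": "drive_tool", "arguments": {
  "increments": [
    [[1,-3,-15],[0,0,0],0],
    [[0,0,-30],[0,0,0],0],
    [[0,0,-30],[0,0,0],0],
    [[0,0,-20],[0,0,0],0],
    [[0,0,-12],[0,0,0],0],
    [[0,0,-5],[0,0,0],0],
    [[0,0,0],[0,0,0],0],
    [[0,0,0],[0,0,0],0]
  ]
}}

```text
clock: 21.18
eef_pos: [0.4869, -0.4272, 0.0521]
tool_rot: [0.068, 0.998, -0.0, 0.0]
ft_force: [0.2, 0.4, -3.0]
grip_width: 0.044
grasp_force: 62.3
```

>>> {"name": "drive_tool", "arguments": {
  "increments": [
    [[0,0,0],[0,0,0],0],
    [[0,0,0],[0,0,0],0]
  ]
}}

```text
clock: 21.35
eef_pos: [0.4874, -0.4285, 0.0531]
tool_rot: [0.068, 0.998, -0.001, 0.001]
ft_force: [-0.2, -0.4, -3.3]
grip_width: 0.0442
grasp_force: 62.3
```

>>> {"name": "drive_tool", "arguments": {
  "increments": [
    [[-1,0,-6],[0,0,0],0],
    [[0,0,-5],[0,0,0],0],
    [[0,0,-3],[0,0,0],0],
    [[0,0,-2],[0,0,0],0],
    [[0,0,0],[0,0,0],0],
    [[0,0,0],[0,0,0],0]
  ]
}}

```text
clock: 21.85
eef_pos: [0.4852, -0.428, 0.035]
tool_rot: [0.068, 0.998, 0.0, -0.0]
ft_force: [0.7, -0.4, -3.6]
grip_width: 0.0442
grasp_force: 62.3
```

>>> {"name": "drive_tool", "arguments": {
  "increments": [
    [[0,0,-1],[0,0,0],0],
    [[0,0,-1],[0,0,0],0],
    [[0,0,0],[0,0,0],0],
    [[0,0,0],[0,0,0],0]
  ]
}}

```text
clock: 22.18
eef_pos: [0.4855, -0.4283, 0.0341]
tool_rot: [0.068, 0.998, -0.0, 0.0]
ft_force: [-1.7, 1.5, 1.9]
grip_width: 0.0437
grasp_force: 62.5
```

>>> {"name": "drive_tool", "arguments": {
  "increments": [
    [[0,0,0],[0,0,0],1],
    [[0,0,0],[0,0,0],1],
    [[0,0,0],[0,0,0],1],
    [[0,0,0],[0,0,0],1],
    [[0,0,0],[0,0,0],1],
    [[0,0,15],[0,0,0],1],
    [[0,0,35],[0,0,0],1],
    [[0,0,40],[0,0,0],1]
  ]
}}

```text
clock: 22.85
eef_pos: [0.4835, -0.4264, 0.1209]
tool_rot: [0.068, 0.998, 0.002, -0.003]
ft_force: [1.1, -0.5, 0.5]
grip_width: 0.0853
grasp_force: 0.0
```

>>> {"name": "drive_tool", "arguments": {
  "increments": [
    [[0,20,20],[0,0,4.5],1],
    [[-1,38,0],[0,0,4.5],1],
    [[-1,40,0],[0,0,4.5],1],
    [[-1,40,0],[0,0,4.5],1],
    [[-1,40,0],[0,0,0],1],
    [[-1,40,0],[0,0,0],1],
    [[-1,30,0],[0,0,0],1],
    [[0,20,-10],[0,0,0],1]
  ]
}}

```text
clock: 23.52
eef_pos: [0.4801, -0.1575, 0.1352]
tool_rot: [-0.09, 0.996, -0.0, 0.002]
ft_force: [0.6, -0.7, -0.4]
grip_width: 0.0855
grasp_force: 0.0
```

>>> {"name": "drive_tool", "arguments": {
  "increments": [
    [[0,5,-20],[0,0,0],1],
    [[0,0,-20],[0,0,0],1],
    [[0,0,0],[0,0,0],1],
    [[0,0,0],[0,0,0],1],
    [[0,0,0],[0,0,0],1]
  ]
}}

```text
clock: 23.93
eef_pos: [0.4799, -0.1555, 0.0942]
tool_rot: [-0.088, 0.996, -0.0, 0.0]
ft_force: [0.5, 0.2, 0.4]
grip_width: 0.0853
grasp_force: 0.0
```

Run:
```python
from fit import *
t=camera("top");s=camera("scene")
save(cv2.resize(s["image"][190:370,130:350],None,fx=3,fy=3,interpolation=cv2.INTER_CUBIC),"g4.png")
for c in (t,s):
    for q,P,z in(("tube",(.486,-.4285),.006),("cutter",(.4785,-.155),.006),("tin",(.438,.002),0)):
      for x in silhouettes(q,c):
        b=x["bbox"];w=at_z(c,((b[0]+b[2])/2,(b[1]+b[3])/2),.02)
        if np.hypot(w[0]-P[0],w[1]-P[1])<.05: print(q,x["conf"],b,fit(q,[(c,x["region"])],z,[*P,.17],q!="tube",q=="cutter"))
```

```text
tube 0.95 [483.8, 222.3, 517.0, 249.0] (array([ 0.48700754, -0.42763112]), np.float64(0.9417656879112246))
cutter 0.58 [377.7, 228.3, 380.9, 250.2] (array([ 0.47448158, -0.15379836,  0.16189706]), np.float64(0.20146656723837933))
tin 0.79 [317.8, 239.8, 335.8, 261.1] (array([0.43853241, 0.00141069]), np.float64(0.9641863699582753))
tube 0.87 [163.5, 281.0, 196.5, 317.3] (array([ 0.48863536, -0.42851995]), np.float64(0.9376768583063013))
cutter 0.65 [249.9, 216.5, 285.5, 250.0] (array([ 0.4802222 , -0.15696979,  0.19136421]), np.float64(0.9641152403682237))
tin 0.63 [288.7, 182.3, 305.4, 201.7] (array([0.43610096, 0.00067719]), np.float64(0.8017833921605053))
```

View pics/g4.png

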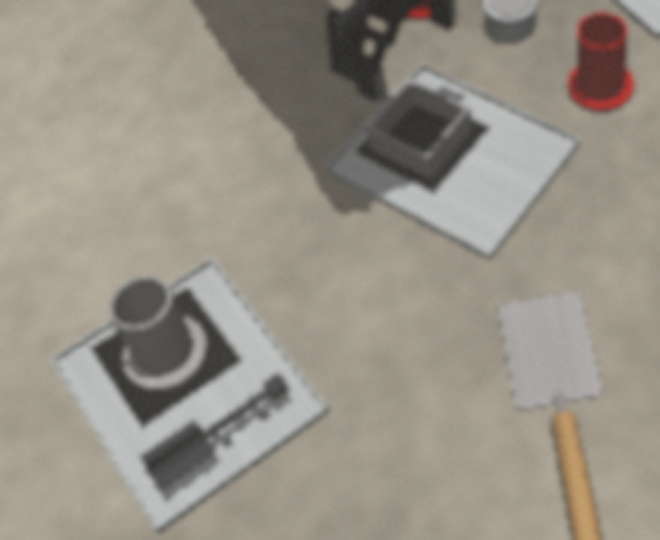

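The tube stands upright in the middle of the vane pad at crop (155,335), within about 2 mm. The cutter is under the gripper at crop (425,130).

>>> {"name": "drive_tool", "arguments": {
  "increments": [
    [[0,0,-15],[0,0,0],1],
    [[0,0,-25],[0,0,0],1],
    [[0,0,-20],[0,0,0],1],
    [[0,0,-12],[0,0,0],1],
    [[0,0,-8],[0,0,0],1],
    [[0,0,-3],[0,0,0],1],
    [[0,0,0],[0,0,0],1],
    [[0,0,0],[0,0,0],1]
  ]
}}

```text
clock: 25.0
eef_pos: [0.4799, -0.1553, 0.0109]
tool_rot: [-0.089, 0.996, -0.0, 0.001]
ft_force: [-0.6, 0.0, -0.2]
grip_width: 0.0855
grasp_force: 0.0
```

>>> {"name": "drive_tool", "arguments": {
  "increments": [
    [[0,0,-6],[0,0,0],1],
    [[0,0,0],[0,0,0],1],
    [[0,0,0],[0,0,0],0],
    [[0,0,0],[0,0,0],0],
    [[0,0,0],[0,0,0],0],
    [[0,0,0],[0,0,0],0],
    [[0,0,0],[0,0,0],0],
    [[0,0,0],[0,0,0],0]
  ]
}}

```text
clock: 25.67
eef_pos: [0.4798, -0.1552, 0.005]
tool_rot: [-0.089, 0.996, -0.0, 0.001]
ft_force: [-0.4, 0.1, 5.1]
grip_width: 0.0629
grasp_force: 66.5
```

>>> {"name": "drive_tool", "arguments": {
  "increments": [
    [[0,0,10],[0,0,0],0],
    [[0,0,20],[0,0,0],0],
    [[0,0,40],[0,0,0],0],
    [[0,0,40],[0,0,0],0],
    [[0,10,25],[0,0,-4],0],
    [[-2,25,0],[0,0,-4],0],
    [[-3,35,0],[0,0,-4],0],
    [[-3,40,0],[0,0,-4],0]
  ]
}}

```text
clock: 26.33
eef_pos: [0.4713, -0.0451, 0.1403]
tool_rot: [0.054, 0.999, -0.0, 0.001]
ft_force: [0.9, 0.5, -1.6]
grip_width: 0.0624
grasp_force: 66.4
```

>>> {"name": "drive_tool", "arguments": {
  "increments": [
    [[-3,40,0],[0,0,-4],0],
    [[-3,40,0],[0,0,-1.1],0],
    [[-3,40,0],[0,0,0],0],
    [[-3,40,0],[0,0,0],0],
    [[-3,30,0],[0,0,0],0],
    [[-3,15,0],[0,0,0],0],
    [[0,8,0],[0,0,0],0],
    [[0,0,0],[0,0,0],0]
  ]
}}

```text
clock: 27.0
eef_pos: [0.4529, 0.1692, 0.1393]
tool_rot: [0.094, 0.996, -0.0, -0.0]
ft_force: [-0.5, -0.1, -0.9]
grip_width: 0.0629
grasp_force: 66.3
```

>>> {"name": "drive_tool", "arguments": {
  "increments": [
    [[0,0,0],[0,0,0],0],
    [[0,0,0],[0,0,0],0]
  ]
}}

```text
clock: 27.17
eef_pos: [0.4533, 0.1667, 0.1392]
tool_rot: [0.096, 0.995, -0.0, -0.0]
ft_force: [0.0, 0.2, -0.5]
grip_width: 0.0626
grasp_force: 66.3
```

>>> {"name": "drive_tool", "arguments": {
  "increments": [
    [[0,1,-15],[0,0,0],0],
    [[0,0,-35],[0,0,0],0],
    [[0,0,-30],[0,0,0],0],
    [[0,0,-20],[0,0,0],0],
    [[0,0,-12],[0,0,0],0],
    [[0,0,-5],[0,0,0],0],
    [[0,0,0],[0,0,0],0],
    [[0,0,0],[0,0,0],0]
  ]
}}

```text
clock: 27.83
eef_pos: [0.4539, 0.1682, 0.0228]
tool_rot: [0.096, 0.995, 0.0, 0.0]
ft_force: [1.2, 0.8, -1.9]
grip_width: 0.0629
grasp_force: 66.3
```

>>> {"name": "drive_tool", "arguments": {
  "increments": [
    [[0,0,-5],[0,0,0],0],
    [[0,0,-4],[0,0,0],0],
    [[0,0,-2],[0,0,0],0],
    [[0,0,-1],[0,0,0],0],
    [[0,0,0],[0,0,0],0],
    [[0,0,0],[0,0,0],0]
  ]
}}

```text
clock: 28.33
eef_pos: [0.4533, 0.169, 0.0104]
tool_rot: [0.095, 0.995, 0.0, 0.0]
ft_force: [0.3, -0.2, -1.9]
grip_width: 0.0631
grasp_force: 66.3
```

>>> {"name": "drive_tool", "arguments": {
  "increments": [
    [[0,0,-3],[0,0,0],0],
    [[0,0,-2],[0,0,0],0],
    [[0,0,-1],[0,0,0],0],
    [[0,0,0],[0,0,0],0],
    [[0,0,0],[0,0,0],0]
  ]
}}

```text
clock: 28.75
eef_pos: [0.4535, 0.169, 0.005]
tool_rot: [0.095, 0.995, 0.0, 0.0]
ft_force: [-2.5, -0.6, 5.3]
grip_width: 0.0628
grasp_force: 67.1
```

Contact is made, so I release, retreat upwards and check.

>>> {"name": "drive_tool", "arguments": {
  "increments": [
    [[0,0,0],[0,0,0],1],
    [[0,0,0],[0,0,0],1],
    [[0,0,0],[0,0,0],1],
    [[0,0,0],[0,0,0],1],
    [[0,0,10],[0,0,0],1],
    [[0,0,30],[0,0,0],1],
    [[0,0,40],[0,0,0],1],
    [[0,0,40],[0,0,0],1]
  ]
}}

```text
clock: 29.42
eef_pos: [0.4521, 0.1685, 0.1254]
tool_rot: [0.095, 0.995, -0.001, -0.001]
ft_force: [1.3, 0.5, -0.2]
grip_width: 0.0856
grasp_force: 0.0
```

>>> {"name": "drive_tool", "arguments": {
  "increments": [
    [[-20,0,30],[0,0,0],1],
    [[-35,0,15],[0,0,0],1],
    [[-35,0,0],[0,0,0],1],
    [[-35,0,0],[0,0,0],1],
    [[-20,0,0],[0,0,0],1],
    [[0,0,0],[0,0,0],1],
    [[0,0,0],[0,0,0],1]
  ]
}}

```text
clock: 30.0
eef_pos: [0.3078, 0.1691, 0.1702]
tool_rot: [0.095, 0.996, 0.001, 0.001]
ft_force: [0.1, 1.4, 0.2]
grip_width: 0.0854
grasp_force: 0.0
```

Run:
```python
from fit import *
t=camera("top");s=camera("scene");print(get_obs()["eef_pos"])
save(cv2.resize(t["image"][90:310,110:550],None,fx=1.8,fy=1.8,interpolation=cv2.INTER_CUBIC),"end.png")
for c in (t,s):
    for q,P,z in(("tube",(.486,-.4285),.006),("cutter",(.453,.168),.006),("cup",(.513,.425),.006),("tin",(.438,.002),0)):
      for x in silhouettes(q,c):
        b=x["bbox"];w=at_z(c,((b[0]+b[2])/2,(b[1]+b[3])/2),.02)
        if np.hypot(w[0]-P[0],w[1]-P[1])<.05: print(q,x["conf"],fit(q,[(c,x["region"])],z,[*P,-.18],q!="tube",q=="cutter"))
```

```text
[0.30939464 0.16935042 0.17004583]
tube 0.9 (array([ 0.48701208, -0.42557573]), np.float64(0.8346207169736581))
cutter 0.48 (array([ 0.45301956,  0.17188378, -0.16680395]), np.float64(0.5512602179836512))
cutter 0.28 (array([ 0.4458053 ,  0.19400462, -0.48265789]), np.float64(0.192993140585935))
cup 0.62 (array([0.51157068, 0.42498582]), np.float64(0.9523143057082876))
tin 0.68 (array([0.43777602, 0.00173871]), np.float64(0.9457173070144519))
tube 0.89 (array([ 0.48882537, -0.42929086]), np.float64(0.8930913106494582))
cutter 0.98 (array([ 0.45364559,  0.16579662, -0.16174108]), np.float64(0.9252163877668782))
cup 0.77 (array([0.51254447, 0.42519209]), np.float64(0.9565606006435466))
tin 0.71 (array([ 4.39567162e-01, -1.50712991e-04]), np.float64(0.8793997776954428))
```

View pics/end.png

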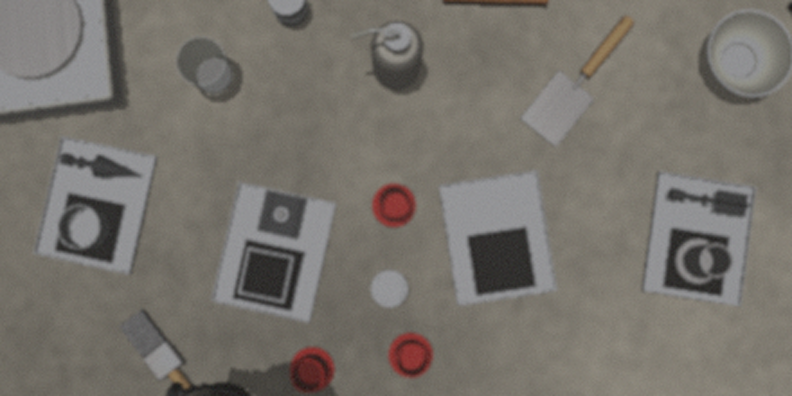

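The cup is on the cone pad at (88,228), the cutter on the shear pad at (268,275) and the tube on the vane pad at (700,262). All three are upright and centred, and the bystanders have not moved. I hand the job in.

```bash
python3 -c "
from workcell import job_done
print(job_done())"
```

```text
the job is handed in; nothing more can be done
None
```

The job is handed in: the cup, tube and cutter each stand upright and released on their own tray's pad, centred to within about 3 mm in the camera images; in the last picture the tin, wash bottle and beaker stand where they were.

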